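# Shut and latch the insulated sauce carrier

## Robot

A 7-joint arm with a two-finger parallel gripper is mounted at the origin on a cart in front of the work surface, level with it; the furniture and walls round the work are solid. World frame = base frame: x ahead of the robot, y to its left, z up, the work surface at z = 0. Lengths are in m, angles in rad, forces in N, time in s.
With the tool pointing down it reaches from about 0.4 to 0.85 m from the base axis. Payload 10.4 kg.
Tool frame: the origin (TCP) lies midway between the tips of the shut fingers; the grasp point (between the pads) lies hold_point_z behind it (hold_point_z is the distance from the TCP to the grasp point, in m); z points along the fingers, y is the line along which they close (so a half turn about z gives the same grasp; the last joint's range is limited). The gripper opens to 87 mm and grips with 3 to 60 N. Pads are 19 mm wide; open, the fingers measure 117 mm over their backs; the gripper's body (75 mm by 190 mm) begins 51 mm behind the grasp point.
Start: joints at [-0.023, 0.332, -0.065, 1.46, 0.022, 1.35, -0.088], TCP at [0.625, 0, 0.223] pointing down, gripper open.
Joint ranges: [-2.6, 2.6], [-0.5, 2.12], [-1.47, 1.34], [0.16, 2.42], [-1.27, 4.41], [0.06, 2.06], [-2.6, 2.6]. Speed limits (rad/s): [2.22, 2.22, 2.79, 2.79, 3.14, 3.14, 3.14].

## Interface

Orientations are given as a unit quaternion [x, y, z, w].
In Python, from bench import * gives the robot as it stands. The module is installed in compiled form; this text tells all that it offers.
- The arm moves only by the tool drive_tool, never from a script. Its argument "increments" is a list of rows, each a list of 6 numbers: the shift along the tool's x, y, z scaled (see below), then the turn, a rotation vector about the tool's x, y, z scaled (see below). In form: [[dx, dy, dz, rx, ry, rz], ...]. A call has exactly 5 rows; each row is the pose to reach, as a shift and turn from the pose commanded when the call began, along the tool's axes at that moment; what a row does not reach only later rows make up. The controller multiplies each number of a shift by 300 mm and each number of a turn by pi/4 rad. A row lasts 1/12 s, in which the tool goes at most 41.7 mm and 7.16 degrees, less where a joint would pass 70% of its speed; a pose out of reach is approached as far as the arm can. A call with a number of a shift or a turn outside -1 to 1 is refused whole. A call with a gripper value outside its range is refused whole. "claw" is the closure, from 0 (fully open) to 1 (shut), set as the call begins (left out, the last holds). The fingers move at their own pace and stop on an object; "force" is the grip in N (left out, the last holds). Time passes only in rows, so rows that repeat a pose let the fingers close, or fill a call up. It gives the time, the measured TCP pose, the force, the opening and the grip force at its end, in the units of the state.
- read_state(): the state, without advancing time (a new reading comes with each control period).
- camera(name): name is "scene" or "side" or "wrist"; returns the picture (400x640x3 uint8, blue, green, red); there is no depth.
- get_calibration(name): a dict with "K" (3x3 intrinsics, pixels), "position" and "rotation" of the camera in the world. Camera axes: x right, y down, z forward; pixel columns grow to the right and rows downward; lengths in m; the calibration is good to about 2 mm. A picture is of the moment at which its call begins: read the wrist's pose just before it. get_calibration takes no time and is no camera call; for the wrist camera it gives the pose at the moment of the call.
- close_job(): hands the job in; it is judged then, once.
The state is a dict: "time": time; "joint_positions": joint angles; "joint_vel": joint speeds; "joint_torque": joint torques, N m; "ee_pos": TCP position; "eef_rot": TCP orientation; "ft_force": force on the tool from outside, world axes, zero at the start; "torque": the same for the moment, N m; "width": finger opening in m; "grip_force": force on a finger pad.
Only numpy, scipy, OpenCV 4.12 (cv2) and the standard library are available. Lean on these libraries where they do the work, as an engineer would, in place of code of your own. Each camera call takes 0.05 s, during which the arm holds its last target. There are 200 camera calls.

## Task

The sauces are packed in the insulated carrier. Close its lid, hook the latch's wire loop over the keeper on the lid's front, then snap the lever down over centre so that it lies against the box and holds the lid drawn tight on its seal. Leave the things standing round it where they are.

Things in the scene. Friction and masses are not known exactly. Their poses are not given: they have to be found in the camera images.
- carrier: fixed insulated box (grey-blue shell, open inside, 200 mm deep front to back along its x, 230 mm wide along its y, 130 mm high without lid). Origin: centre of its underside on the table; its own -x axis points out of the front face, the side with the latch. Front face at own x = -100 mm; side handles stick out to own y = +-130 mm. Four sauce cups with lids stand in it and stay there
- carrier_lid (a joint): angle of the dark lid (rad) about the hinge at the box's back edge (axis along the carrier's y, through own x = +107 mm, 134 mm above the table): 0 = lid just resting on the rubber seal, grows as it opens upward (1.3 is wide open). A stiff hinge keeps it where it is left. The seal is springy: about -0.011 when the latch draws the front edge 2 to 3 mm down
- lid_front_edge (a point): middle of the lid's upper front edge (the lid is a 238 mm wide, 34 mm thick slab; a flat raised panel, 5 mm higher, covers its top except for a 25 mm border). It lies 207 mm ahead of the hinge axis and 34 mm above it when the lid is shut, and moves with the lid
- keeper_seat (a point): seat in the keeper, a 27 mm wide steel hook bracket on the lid's front: channel open at the top, back plate 5 mm behind this point, lip 4.5 to 9 mm outside it, lip's top 7.5 mm above it. Hooked, the cross bar's centre sits here; to get in, it must pass 11 mm or more above and come down behind the lip. Moves with the lid; lid shut: 23 mm before the front face, 144 mm above the table
- latch_lever (a joint): angle of the steel lever with the red grip (rad): 0 = snapped shut, hanging straight down against the box; grows as it swings outward and up (about 1.57 = sticking straight out of the front, towards the front's outside). Stays where it is left (light friction). With the loop hooked it gets heavy (about 5 N at its grip) from about 0.9 down, passes centre at about 0.2, then snaps to 0 and locks
- lever_hinge (a point): middle of the lever's pivot pin, 24 mm in front of the front face, 108 mm above the table, axis along the carrier's y
- lever_tip (a point): middle of the lever's free end, 77 mm from the pivot. The lever is a steel plate, 26 mm wide, 4 mm thick. When shut it hangs straight down from the pivot, its outer face (the upper one when raised) 11 mm outside the plumb line through the pivot; the red grip covers that face from 31 to 61 mm from the pivot. Push there, square to the plate
- latch_loop (a joint): angle of the wire loop about its pin in the lever (rad); the pin lies 14 mm from the lever's pivot, towards the tip (12 degrees nearer the box than straight down when shut). 0 = in line as when latched; 2.88 = folded back, lying on the lever's upper face, as at the start. It swings freely
- loop_bar (a point): middle of the loop's cross bar, 46 mm from the loop's pin, running along the carrier's y: 5 mm thick, with a round head at each end, 47.6 mm overall across the heads. The heads can be pinched between fingers that close along the carrier's y; the loop then turns freely between them. Pulling on it moves the lever too
- label_roll: loose white label roll lying on the table, 62 mm across, 28 mm high; origin under its centre; a bystander
- sauce_cup: loose lidded sauce cup with blue lid, 86x78x59 mm; origin under its centre; a bystander
- marker: loose yellow marker lying on the table, 120 mm long, 15 mm thick; origin under its middle; a bystander
- spoon_a: loose steel serving spoon lying on the table near its left edge, 241 mm long; origin under its middle; a bystander

How it is judged:
By the outcome, as a careful person would: the job done as asked, in the order asked, and still so for the second after the job is handed in, with the robot touching nothing.
It also fails if it takes over 64 s, if anything falls off the work surface, if the arm or the gripper's body presses on something with over 40 N, if the wrist force passes 120 N, or if a joint passes its speed limit or range.

## Working session

There is one attempt and no reset: what is moved stays moved. The work goes in short steps, Python scripts to look and compute and a tool call to move; the robot and the scene stay as the last step left them, time stands still between calls to the robot, and variables do not carry over. Pictures are saved under pics/ and viewed, at most 10 in all, crops included, and the job is handed in when it is done.

Besides the shell and the picture viewer there is one more tool, called after "Request:" by a JSON object that holds its "method" and its "body", one argument or row to a line. drive_tool: Moves the arm, as the interface text tells. Its arguments: {"type":"object","properties":{"increments":{"type":"array","items":{"type":"array","items":{"type":"number"}}},"claw":{"type":"number"},"force":{"type":"number"}},"required":["increments"]}

```bash
mkdir -p pics; python3 - <<'E'
from bench import *
import cv2,json
s=read_state();print({k:(v if not hasattr(v,'tolist') else v.tolist()) for k,v in s.items()})
for n in("scene","side"):
    cv2.imwrite(f"pics/{n}0.png",camera(n));c=get_calibration(n);print(n,c)
E
```

```text
{'time': 0.0, 'joint_positions': [-0.02258151864710992, 0.3328374693021369, -0.06464713671283809, 1.4609643641796368, 0.021598224469366666, 1.349915647167269, -0.088440248998717], 'joint_vel': [0.001142538431650399, -0.0024203009247055723, -0.0014767972668717462, -0.0009431477580878825, 0.0011892052098694855, -0.0012111444772028828, -0.0006758310221465731], 'joint_torque': [-0.00012052047168253921, -62.32459545135498, 0.024419096298515797, -38.989126682281494, -0.061398460529744625, 0.03978919121436775, 0.0001870852520369226], 'ee_pos': [0.6245977789416729, -4.9933614035397586e-05, 0.22176429808483425], 'eef_rot': [0.7071022235677963, 0.7071109773419192, -0.0005344611011366541, -0.0004748677345491295], 'ft_force': [0.6803129407870578, 0.7605165688033412, 0.4254019475088241], 'torque': [-0.04952397275407063, -0.04342786031329153, -0.04983929592440161], 'grip_force': 0.0, 'width': 0.08716130899048723}
scene {'K': array([[416.4418647 ,   0.        , 320.27430785],
       [  0.        , 416.4418647 , 200.63758887],
       [  0.        ,   0.        ,   1.        ]]), 'position': array([-0.09974849, -0.54449848,  0.75251674]), 'rotation': array([ 0.78102606, -0.44069601,  0.22250833, -0.38245963])}
side {'K': array([[502.67559797,   0.        , 316.63832304],
       [  0.        , 502.67559797, 190.84971876],
       [  0.        ,   0.        ,   1.        ]]), 'position': array([0.40795562, 0.89684406, 0.92319123]), 'rotation': array([-0.08592395,  0.89264666, -0.440598  ,  0.04089534])}
```

View pics/scene0.png

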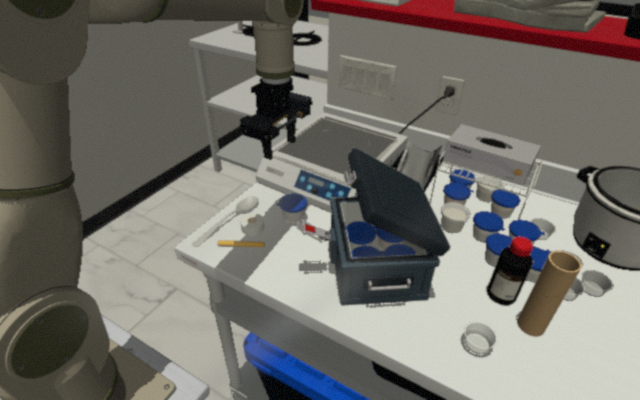

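View pics/side0.png

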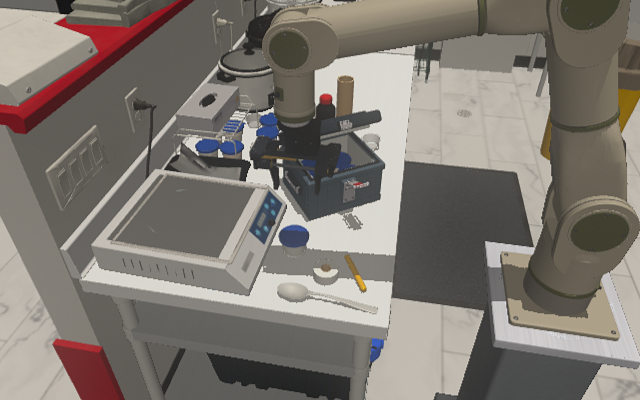

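The scene picture shows the carrier at about (385,250), lid open, latch on the left-facing front at about (315,230). The side picture shows its front face at about (345,195), red grip at about (358,184). Next I'll enlarge both.

```bash
python3 - <<'E'
import cv2,numpy as np
a=cv2.imread("pics/scene0.png")[140:315,290:455];b=cv2.imread("pics/side0.png")[95:245,260:400]
a=cv2.resize(a,(400,424),interpolation=cv2.INTER_CUBIC);b=cv2.resize(b,(396,424),interpolation=cv2.INTER_CUBIC)
print(400/165,424/175,396/140,424/150)
cv2.imwrite("pics/crop0.png",cv2.convertScaleAbs(np.hstack([a,b]),alpha=1.6,beta=15))
E
```

```text
2.4242424242424243 2.422857142857143 2.8285714285714287 2.8266666666666667
```

View pics/crop0.png

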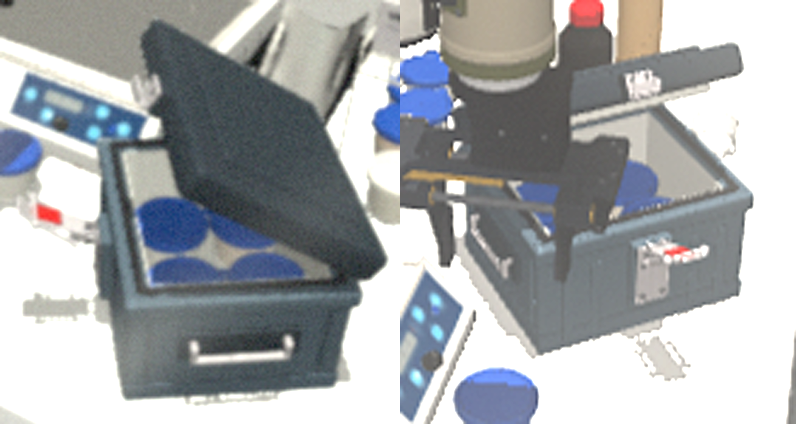

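The crop shows the carrier's corners, the keeper at (146,92) in the left panel and (642,85) in the right, and the red grip at (47,214) and (682,251). I'll fit the pose, lid angle and lever angle to these.

```bash
cat > h.py <<'E'
import numpy as np
from bench import *
from scipy.spatial.transform import Rotation as R
from scipy.optimize import least_squares
def proj(n,P,c=None):
    c=c or get_calibration(n);q=R.from_quat(c["rotation"]).inv().apply(np.atleast_2d(P)-c["position"])@c["K"].T
    return q[:,:2]/q[:,2:]
def W(p,P):return R.from_euler('z',p[2]).apply(np.atleast_2d(P))+[p[0],p[1],0]
def lidpt(th,x,y,z): # point given lid shut, own frame
    dx,dz=x-.107,z-.134;c,s=np.cos(th),np.sin(th)
    return [.107+dx*c+dz*s,y,.134-dx*s+dz*c]
def levpt(a,r,out,y=0): # r along lever from pivot, out = outward offset
    return [-.124-r*np.sin(a)-out*np.cos(a),y,.108-r*np.cos(a)+out*np.sin(a)]
E
cat > fit.py <<'E'
from h import *
S=lambda u,v:("scene",[u/2.4242+290,v/2.4229+140]); D=lambda u,v:("side",[(u-400)/2.8286+260,v/2.8267+95])
def model(p):
    th,a=p[3],p[4]
    return [(S(127,397),[-.1,-.115,0]),(S(336,382),[.1,-.115,0]),(D(537,352),[-.1,.115,0]),(D(737,290),[-.1,-.115,0]),
    (S(152,18),lidpt(th,-.1,.119,.168)),(S(192,195),lidpt(th,-.1,-.119,.168)),
    (S(146,92),lidpt(th,-.123,0,.144)),(D(642,85),lidpt(th,-.123,0,.144)),(D(742,48),lidpt(th,-.1,-.119,.168)),
    (S(47,214),levpt(a,.046,.012)),(D(680,251),levpt(a,.046,.012))]
cal={n:get_calibration(n) for n in("scene","side")}
def res(p):return np.concatenate([proj(c[0],W(p,P),cal[c[0]])[0]-c[1] for c,P in model(p)])
b=min((least_squares(res,[.65,-.2,y,.6,1.7],loss='soft_l1',f_scale=2) for y in(-2.4,-1.6,-.8,0)),key=lambda r:r.cost)
print(b.x,b.cost);print(np.round(b.fun.reshape(-1,2),1))
for k,P in dict(keep=lidpt(b.x[3],-.123,0,.144),edge=lidpt(b.x[3],-.1,0,.168),hinge=[-.124,0,.108],tip=levpt(b.x[4],.077,.011)).items():print(k,W(b.x,P))
E
python3 fit.py
```

```text
[ 0.59576359 -0.29983899 -0.94692024  0.52552319  1.840853  ] 31.83613853657801
[[-0.4  0.6]
 [ 0.5  1.3]
 [ 0.2  0. ]
 [ 0.3  0.8]
 [ 0.7 -0.3]
 [ 3.3 -8.4]
 [-3.8  2.4]
 [ 0.8  3.9]
 [-0.8 -0.8]
 [-0.  -0.5]
 [-0.8  0.6]]
keep [[ 0.54497012 -0.22927064  0.25803372]]
edge [[ 0.56362689 -0.25519086  0.26725689]]
hinge [[ 0.52332459 -0.19919809  0.108     ]]
tip [[ 0.48168704 -0.14135022  0.13914384]]
```

Request:
{"method": "drive_tool", "body": {
  "increments": [
    [-0.09,-0.1,-0.04,0,0,-0.16],
    [-0.18,-0.2,-0.08,0,0,-0.32],
    [-0.28,-0.3,-0.12,0,0,-0.48],
    [-0.37,-0.4,-0.16,0,0,-0.64],
    [-0.46,-0.487,-0.193,0,0,-0.796]
  ]
}}

```text
time: 0.52
ee_pos: [0.4792, -0.1368, 0.28]
eef_rot: [0.456, 0.89, 0.0, -0.0]
ft_force: [0.4, -1.0, 0.9]
width: 0.0869
grip_force: 0.0
```

Request:
{"method": "drive_tool", "body": {
  "increments": [
    [0,0,0,0,0,0],
    [0,0,0,0,0,0],
    [0,0,0,0,0,0],
    [0,0,0,0,0,0],
    [0,0,0,0,0,0]
  ]
}}

```text
time: 0.93
ee_pos: [0.4816, -0.1347, 0.2789]
eef_rot: [0.458, 0.889, -0.0, -0.001]
ft_force: [0.2, -0.1, -0.5]
width: 0.087
grip_force: 0.0
```

```bash
python3 - <<'E'
from h import *
import bench,cv2
print([n for n in dir(bench) if not n.startswith('_')],getattr(bench,'hold_point_z',None))
s=read_state();print(s["ee_pos"],R.from_quat(s["eef_rot"]).as_matrix().round(3),s["time"],s["ft_force"])
c=get_calibration("wrist");print(c,R.from_quat(c["rotation"]).as_matrix().round(2))
cv2.imwrite("pics/w1.png",camera("wrist"))
p=[.5958,-.2998,-.9469]
for P in ([-.124,0,.108],lidpt(.5255,-.123,0,.144),levpt(1.84,.077,.011),levpt(1.84,.046,.012)):print(proj("wrist",W(p,P)))
E
```

```text
['PlanningError', 'camera', 'close_job', 'get_calibration', 'hold_point_z', 'read_state'] 0.0187
[ 0.48156423 -0.13466265  0.27892347] [[-0.581  0.814 -0.001]
 [ 0.814  0.581  0.   ]
 [ 0.001 -0.001 -1.   ]] 0.9333 [ 0.22100955 -0.06901061 -0.53124897]
{'K': array([[303.09059186,   0.        , 319.01974858],
       [  0.        , 303.09059186, 196.29009466],
       [  0.        ,   0.        ,   1.        ]]), 'position': array([ 0.43396546, -0.06583341,  0.44076902]), 'rotation': array([0.94108538, 0.30132264, 0.04596317, 0.14645941])} [[ 0.81  0.55  0.17]
 [ 0.58 -0.78 -0.25]
 [-0.    0.3  -0.95]]
[[315.75963074 239.22837204]]
[[313.79580065 368.04761021]]
[[314.87151735 189.84714988]]
[[315.20745501 214.47070745]]
```

View pics/w1.png

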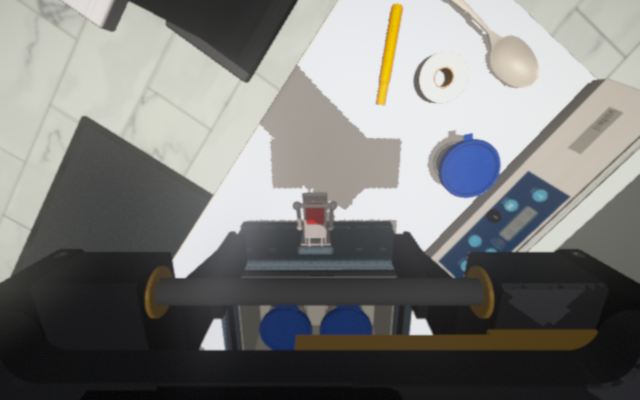

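The wrist picture matches the fitted model: lever tip at (315,193), grip at (315,215), bar heads near (298,205) and (332,205). Next I'll shut the lid by pressing down on its panel.

Request:
{"method": "drive_tool", "body": {
  "increments": [
    [-0.1,0,-0.08,0,0,0],
    [-0.23,-0.01,-0.14,0,0,0],
    [-0.36,-0.013,-0.2,0,0,0],
    [-0.49,-0.013,-0.2,0,0,0],
    [-0.62,-0.013,-0.2,0,0,0]
  ],
  "claw": 1
}}

```text
time: 1.4
ee_pos: [0.5875, -0.2909, 0.3406]
eef_rot: [0.458, 0.889, -0.0, 0.001]
ft_force: [0.5, -0.4, 0.2]
width: 0.0615
grip_force: 0.0
```

Request:
{"method": "drive_tool", "body": {
  "increments": [
    [0,0,0.09,0,0,0],
    [0,0,0.19,0,0,0],
    [0,0,0.27,0,0,0],
    [0.01,0,0.31,0,0,0],
    [0.02,0,0.35,0,0,0]
  ]
}}

```text
time: 1.82
ee_pos: [0.5823, -0.2839, 0.2321]
eef_rot: [0.458, 0.889, -0.0, -0.001]
ft_force: [-0.1, -0.6, 0.7]
width: 0.0285
grip_force: 0.0
```

Request:
{"method": "drive_tool", "body": {
  "increments": [
    [0.02,0,0.03,0,0,0],
    [0.04,0,0.06,0,0,0],
    [0.06,0,0.09,0,0,0],
    [0.08,0,0.12,0,0,0],
    [0.09,0,0.15,0,0,0]
  ]
}}

```text
time: 2.23
ee_pos: [0.5669, -0.2615, 0.1887]
eef_rot: [0.458, 0.889, 0.0, -0.0]
ft_force: [-0.7, 0.6, 1.0]
width: 0.0015
grip_force: 0.4
```

Request:
{"method": "drive_tool", "body": {
  "increments": [
    [0,0,0.015,0,0,0],
    [0,0,0.03,0,0,0],
    [0,0,0.045,0,0,0],
    [0,0,0.057,0,0,0],
    [0,0,0.057,0,0,0]
  ]
}}

```text
time: 2.65
ee_pos: [0.5669, -0.2631, 0.1734]
eef_rot: [0.459, 0.889, 0.0, 0.0]
ft_force: [-1.3, 0.5, 3.1]
width: 0.0004
grip_force: 1.5
```

```bash
python3 - <<'E'
from h import *
import cv2
s=read_state();print(s["ee_pos"],s["ft_force"])
a=camera("scene")[140:315,290:455];b=camera("side")[95:245,260:400]
a=cv2.resize(a,(400,424),interpolation=cv2.INTER_CUBIC);b=cv2.resize(b,(396,424),interpolation=cv2.INTER_CUBIC)
cv2.imwrite("pics/c2.png",cv2.convertScaleAbs(np.hstack([a,b]),alpha=1.6,beta=15))
E
```

```text
[ 0.56690265 -0.26307153  0.1734326 ] [-1.27242538  0.49914609  3.13152817]
```

View pics/c2.png

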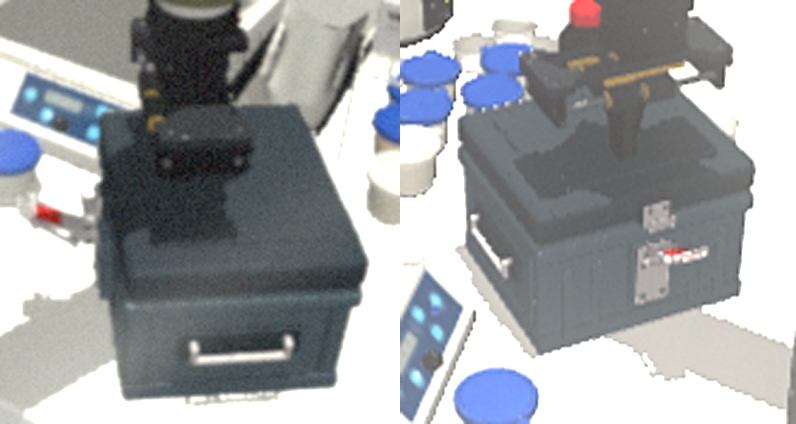

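The lid is shut: the panel is at z≈0.173 and the keeper sits at about (656,216) in the right panel. I'll press slightly to confirm, then retreat to a view above the latch.

Request:
{"method": "drive_tool", "body": {
  "increments": [
    [0,0,0.005,0,0,0],
    [0,0,0.01,0,0,0],
    [0,0,0.01,0,0,0],
    [0,0,0.01,0,0,0],
    [0,0,0.01,0,0,0]
  ]
}}

```text
time: 3.17
ee_pos: [0.567, -0.2631, 0.1729]
eef_rot: [0.459, 0.889, 0.0, 0.001]
ft_force: [-10.1, 5.1, 23.4]
width: 0.0003
grip_force: 11.6
```

Request:
{"method": "drive_tool", "body": {
  "increments": [
    [0,0,-0.1,0,0,0],
    [0.08,0,-0.2,0,0,0],
    [0.21,0,-0.26,0,0,0],
    [0.34,0,-0.26,0,0,0],
    [0.47,0,-0.26,0,0,0]
  ],
  "claw": 0
}}

```text
time: 3.58
ee_pos: [0.4847, -0.1471, 0.2489]
eef_rot: [0.459, 0.888, 0.0, 0.002]
ft_force: [1.3, -0.1, 0.4]
width: 0.026
grip_force: 0.0
```

Request:
{"method": "drive_tool", "body": {
  "increments": [
    [0,0,0,0,0,0],
    [0,0,0,0,0,0],
    [0,0,0,0,0,0],
    [0,0,0,0,0,0],
    [0,0,0,0,0,0]
  ]
}}

```text
time: 4.0
ee_pos: [0.4853, -0.149, 0.2473]
eef_rot: [0.459, 0.888, -0.0, -0.0]
ft_force: [-0.7, 0.4, 0.2]
width: 0.0591
grip_force: 0.0
```

```bash
python3 - <<'E'
from h import *
import cv2
s=read_state();print(s["ee_pos"],s["ft_force"],s["width"]);c=get_calibration("wrist");print(c)
w=camera("wrist");cv2.imwrite("pics/w3.png",w)
p=[.5958,-.2998,-.9469]
for P in ([-.124,0,.108],[-.123,0,.144],levpt(1.84,.077,.011),levpt(1.84,.046,.012),[-.1,.119,.168],[-.1,-.119,.168]):print(proj("wrist",W(p,P),c))
sd=camera("side");cv2.imwrite("pics/s3.png",sd)
a=cv2.resize(w[150:290,240:400],(800,700),interpolation=cv2.INTER_CUBIC)[:400]
b=cv2.resize(sd[160:200,320:400],(400,200),interpolation=cv2.INTER_CUBIC)
sc=camera("scene");cv2.imwrite("pics/sc3.png",sc);d=cv2.resize(sc[205:245,275:355],(400,200),interpolation=cv2.INTER_CUBIC)
cv2.imwrite("pics/c3.png",np.vstack([a,np.hstack([d,b])]))
E
```

```text
[ 0.48529316 -0.14902093  0.24728955] [-0.72326441  0.44080022  0.22023123] 0.059136025773974005
{'K': array([[303.09059186,   0.        , 319.01974858],
       [  0.        , 303.09059186, 196.29009466],
       [  0.        ,   0.        ,   1.        ]]), 'position': array([ 0.43776817, -0.07991545,  0.40905457]), 'rotation': array([0.94147014, 0.29988617, 0.0460825 , 0.14689676])}
[[320.19570328 240.39565491]]
[[320.28864946 257.56646364]]
[[319.7978857 185.2194495]]
[[319.99275247 212.93828354]]
[[448.7861423  291.75570846]]
[[192.61019958 293.16403577]]
```

View pics/c3.png

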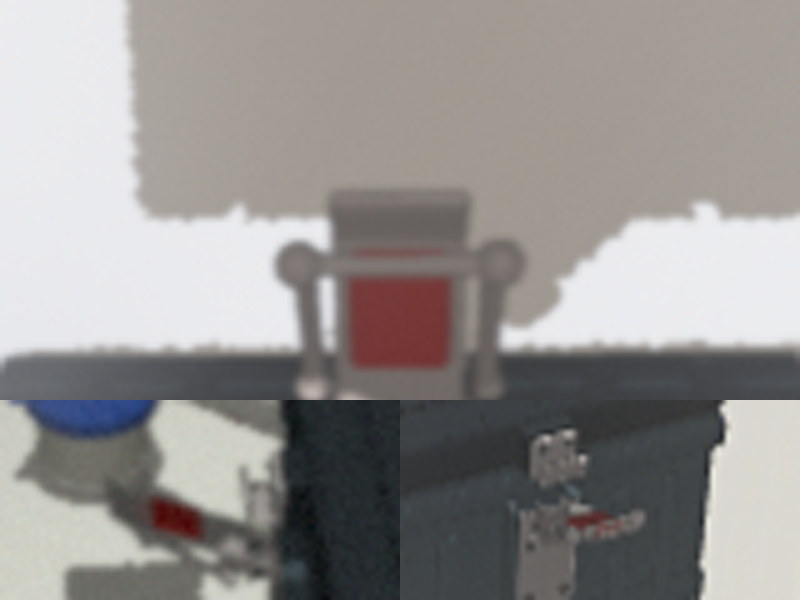

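The crop shows the bar straight across the grip, heads at (299.6,202.4) and (340.6,202.4) in the wrist picture. The lever tip is at row 188 and the grip spans rows 199.6 to 223.4.

```bash
cat >f2.py <<'E'
from h import *
c=dict(K=np.array([[303.09,0,319.02],[0,303.09,196.29],[0,0,1]]),position=np.array([0.43776817,-0.07991545,0.40905457]),rotation=[0.94147014,0.29988617,0.0460825,0.14689676])
p=[.5958,-.2998,-.9469]
pr=lambda P:proj("w",W(p,P),c)[0]
for a in(1.6,1.7,1.8,1.84,1.9,2.0):
    print(a,[round(pr(levpt(a,r,.013))[1],1) for r in(.031,.061)],round(pr(levpt(a,.077,.011))[1],1),"meas 223.4 199.6 188")
# bar: along ray of row 202.4, radius 46 from pin
for a in(1.7,1.84,1.95):
    pin=np.array(levpt(a,.014*np.cos(.209),-.014*np.sin(.209)))
    for g in(.15,.26,.36,.45): # angle of loop above lever
        d=np.array(levpt(a,np.cos(g),np.sin(g)))-np.array(levpt(a,0,0))
        b=pin+.046*d; q=b+[0,.0238,0],b-[0,.0238,0]
        print(a,g,b.round(4),pr(b).round(1),"span",round(pr(q[0])[0]-pr(q[1])[0],1))
E
python3 f2.py
```

```text
1.6 [np.float64(219.2), np.float64(191.2)] 175.0 meas 223.4 199.6 188
1.7 [np.float64(221.7), np.float64(194.8)] 178.6 meas 223.4 199.6 188
1.8 [np.float64(224.5), np.float64(198.9)] 183.2 meas 223.4 199.6 188
1.84 [np.float64(225.6), np.float64(200.8)] 185.2 meas 223.4 199.6 188
1.9 [np.float64(227.4), np.float64(203.7)] 188.6 meas 223.4 199.6 188
2.0 [np.float64(230.6), np.float64(209.1)] 194.8 meas 223.4 199.6 188
1.7 0.15 [-0.1822  0.      0.1196] [319.9 192.6] span 47.7
1.7 0.26 [-0.1805  0.      0.1243] [319.9 195.6] span 48.3
1.7 0.36 [-0.1786  0.      0.1285] [319.9 198.9] span 48.9
1.7 0.45 [-0.1765  0.      0.1321] [319.9 202.1] span 49.3
1.84 0.15 [-0.18    0.      0.1276] [319.9 197.2] span 48.8
1.84 0.26 [-0.1777  0.      0.1321] [319.9 200.9] span 49.4
1.84 0.36 [-0.1752  0.      0.1359] [319.9 204.7] span 49.9
1.84 0.45 [-0.1726  0.      0.1391] [320.  208.4] span 50.3
1.95 0.15 [-0.1775  0.      0.1336] [319.9 201.6] span 49.6
1.95 0.26 [-0.1747  0.      0.1378] [319.9 205.8] span 50.2
1.95 0.36 [-0.1718  0.      0.1414] [320. 210.] span 50.6
1.95 0.45 [-0.1689  0.      0.1443] [320. 214.] span 50.9
```

Request:
{"method": "drive_tool", "body": {
  "increments": [
    [-0.034,0.006,0.06,0,0,0],
    [-0.034,0.006,0.12,0,0,0],
    [-0.034,0.006,0.19,0,0,0],
    [-0.034,0.006,0.26,0,0,0],
    [-0.034,0.006,0.31,0,0,0]
  ],
  "claw": 0
}}

```text
time: 4.57
ee_pos: [0.4917, -0.1553, 0.1525]
eef_rot: [0.459, 0.889, -0.0, -0.001]
ft_force: [0.1, 0.0, 0.8]
width: 0.0868
grip_force: 0.0
```

Request:
{"method": "drive_tool", "body": {
  "increments": [
    [0,0,0.05,0,0,0],
    [0,0,0.09,0,0,0],
    [0,0,0.13,0,0,0],
    [0,0,0.13,0,0,0],
    [0,0,0.13,0,0,0]
  ]
}}

```text
time: 4.98
ee_pos: [0.4921, -0.1553, 0.1152]
eef_rot: [0.459, 0.889, -0.0, -0.001]
ft_force: [0.3, -0.0, 0.4]
width: 0.0868
grip_force: 0.0
```

```bash
cat >> h.py <<'E'
P0=[.5958,-.2998,-.9469]
def own():
    s=read_state();o=R.from_euler('z',-P0[2]).apply(np.array(s["ee_pos"])-[P0[0],P0[1],0])
    print("own tcp",o.round(4),"f",np.round(R.from_euler('z',-P0[2]).apply(s["ft_force"]),1),"w",round(s["width"],4),round(s["grip_force"],1),"t",round(s["time"],1))
E
python3 - <<'E'
from h import *
import cv2
own();c=get_calibration("wrist");w=camera("wrist");print(proj("wrist",W(P0,[-.1768,0,.134]),c))
a=cv2.resize(w[150:290,220:420],(800,560),interpolation=cv2.INTER_CUBIC);cv2.imwrite("pics/w4.png",a)
E
```

```text
own tcp [-0.1779  0.0002  0.1152] f [0.2 0.3 0.4] w 0.0868 0.0 t 5.0
[[316.80182642 266.23462723]]
```

View pics/w4.png

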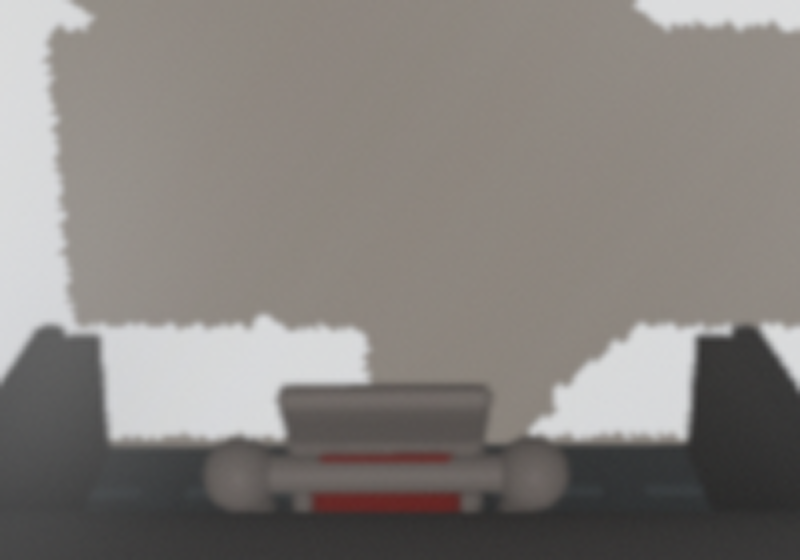

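The bar is at row 268.8 between the fingers, against 266.2 predicted, so it is within 2 mm. I'll close on the heads.

Request:
{"method": "drive_tool", "body": {
  "increments": [
    [-0.003,0,0,0,0,0],
    [-0.003,0,0,0,0,0],
    [-0.003,0,0,0,0,0],
    [-0.003,0,0,0,0,0],
    [-0.003,0,0,0,0,0]
  ],
  "claw": 1,
  "force": 12
}}

```text
time: 5.45
ee_pos: [0.4929, -0.1559, 0.1158]
eef_rot: [0.459, 0.889, 0.0, 0.0]
ft_force: [-0.6, -0.0, 0.2]
width: 0.0617
grip_force: 0.0
```

Request:
{"method": "drive_tool", "body": {
  "increments": [
    [0,0,0,0,0,0],
    [0,0,0,0,0,0],
    [0,0,0,0,0,0],
    [0,0,0,0,0,0],
    [0,0,0,0,0,0]
  ]
}}

```text
time: 5.87
ee_pos: [0.4915, -0.1563, 0.1151]
eef_rot: [0.459, 0.889, -0.001, -0.001]
ft_force: [-5.7, -1.1, 1.2]
width: 0.045
grip_force: 11.7
```

```bash
python3 -c "
from h import *
own()"
```

```text
own tcp [-0.1774 -0.0008  0.1151] f [-2.4 -5.3  1.2] w 0.045 11.7 t 5.9
```

Request:
{"method": "drive_tool", "body": {
  "increments": [
    [-0.015,-0.003,-0.018,0,0,0],
    [-0.031,-0.003,-0.034,0,0,0],
    [-0.053,-0.003,-0.049,0,0,0],
    [-0.078,-0.003,-0.061,0,0,0],
    [-0.09,-0.003,-0.068,0,0,0]
  ]
}}

```text
time: 6.28
ee_pos: [0.5081, -0.1798, 0.1362]
eef_rot: [0.459, 0.888, -0.0, 0.0]
ft_force: [-1.9, -1.0, -6.0]
width: 0.0447
grip_force: 12.3
```

Request:
{"method": "drive_tool", "body": {
  "increments": [
    [-0.01,0,-0.006,0,0,0],
    [-0.02,0,-0.012,0,0,0],
    [-0.03,0,-0.017,0,0,0],
    [-0.04,0,-0.02,0,0,0],
    [-0.04,0,-0.02,0,0,0]
  ]
}}

```text
time: 6.7
ee_pos: [0.5147, -0.1886, 0.142]
eef_rot: [0.459, 0.889, -0.0, -0.0]
ft_force: [-3.9, -1.9, -4.2]
width: 0.0452
grip_force: 12.4
```

```bash
python3 -c "
from h import *
import cv2
own()
sd=camera('side');sc=camera('scene');w=camera('wrist')
f=lambda i,z:cv2.resize(i,z,interpolation=cv2.INTER_CUBIC)
cv2.imwrite('pics/c5.png',cv2.convertScaleAbs(np.vstack([np.hstack([f(sc[190:250,270:350],(400,300)),f(sd[150:210,320:400],(400,300))]),f(w[180:300,220:420],(800,300))]),alpha=1.4))"
```

```text
own tcp [-0.1376 -0.0009  0.142 ] f [-0.7 -4.2 -4.2] w 0.0452 12.4 t 6.7
```

View pics/c5.png

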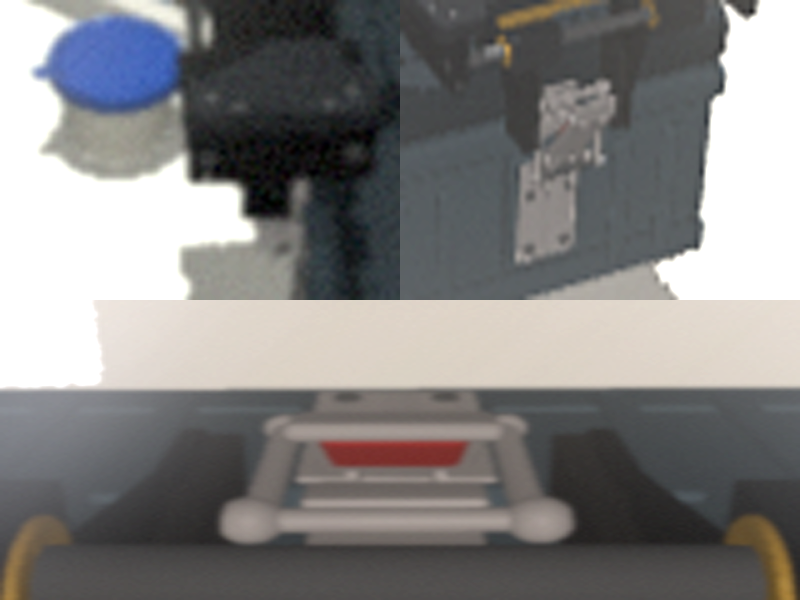

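The lower panel (wrist) shows the loop swung up, bar heads at about row 268 of the wrist picture. The red grip is at about rows 236 to 246 and looks foreshortened, so I'll check the lever angle.

```bash
python3 - <<'E'
from h import *
pr=lambda P:proj("wrist",W(P0,P))[0].round(0)
print("bar",pr([-.138,0,.161]),"seat",pr([-.123,0,.144]),pr([-.127,0,.1515]))
for a in(1.9,2.05,2.2,2.4,2.6,2.8):
    pin=levpt(a,.0137,-.0029)
    print(a,"tip",pr(levpt(a,.077,.011)),"grip",pr(levpt(a,.061,.013)),pr(levpt(a,.031,.013)),"pin",pr(pin),"d",round(1e3*np.hypot(pin[0]+.138,pin[2]-.161),1))
E
```

```text
bar [319. 265.] seat [319. 272.] [319. 273.]
1.9 tip [318. 156.] grip [319. 183.] [319. 223.] pin [319. 226.] d 51.3
2.05 tip [318. 171.] grip [319. 196.] [319. 231.] pin [319. 228.] d 49.3
2.2 tip [318. 190.] grip [319. 212.] [319. 239.] pin [319. 230.] d 47.3
2.4 tip [318. 221.] grip [319. 235.] [319. 250.] pin [319. 234.] d 44.9
2.6 tip [319. 254.] grip [319. 260.] [319. 261.] pin [319. 237.] d 43.0
2.8 tip [319. 288.] grip [319. 284.] [319. 271.] pin [319. 242.] d 41.6
```

Request:
{"method": "drive_tool", "body": {
  "increments": [
    [-0.01,-0.003,0,0,0,0],
    [-0.02,-0.005,0,0,0,0],
    [-0.03,-0.005,0,0,0,0],
    [-0.04,-0.005,0,0,0,0],
    [-0.05,-0.005,0,0,0,0]
  ]
}}

```text
time: 7.27
ee_pos: [0.5227, -0.2008, 0.1419]
eef_rot: [0.458, 0.889, 0.0, 0.0]
ft_force: [0.1, 3.8, -9.4]
width: 0.0449
grip_force: 12.5
```

Request:
{"method": "drive_tool", "body": {
  "increments": [
    [0,0,0,0,0,0],
    [0,0,0,0,0,0],
    [0,0,0,0,0,0],
    [0,0,0.005,0,0,0],
    [0,0,0.01,0,0,0]
  ]
}}

```text
time: 7.68
ee_pos: [0.5236, -0.202, 0.1405]
eef_rot: [0.459, 0.889, 0.0, 0.002]
ft_force: [2.8, 0.4, 4.4]
width: 0.0452
grip_force: 11.7
```

```bash
python3 -c "
from h import *
own()
w=camera('wrist');import cv2;cv2.imwrite('pics/w6.png',w)
for c in (300,319,334):print(c,w[235:300,c].mean(1).round().astype(int).tolist())
for P in ([-.1225,0,.161],[-.118,0,.15],[-.132,0,.1515],[-.1,0,.168]):print(proj('wrist',W(P0,P)))"
```

```text
own tcp [-0.1216 -0.0015  0.1405] f [1.3 2.5 4.4] w 0.0452 11.7 t 7.7
300 [107, 115, 113, 105, 103, 109, 109, 109, 109, 110, 109, 109, 108, 100, 89, 81, 80, 78, 77, 78, 77, 75, 70, 68, 66, 71, 75, 77, 76, 85, 95, 101, 109, 114, 113, 108, 101, 84, 55, 37, 39, 38, 38, 36, 41, 43, 47, 47, 49, 51, 53, 53, 54, 54, 55, 56, 55, 57, 58, 58, 58, 58, 56, 56, 56]
319 [109, 117, 113, 103, 101, 107, 110, 109, 109, 110, 109, 108, 107, 100, 88, 82, 80, 78, 78, 79, 79, 79, 79, 80, 79, 78, 78, 77, 78, 86, 95, 102, 109, 115, 112, 108, 100, 83, 52, 38, 37, 38, 39, 39, 41, 44, 46, 47, 50, 51, 52, 53, 54, 55, 55, 57, 57, 57, 58, 58, 57, 58, 57, 56, 56]
334 [111, 118, 112, 102, 101, 107, 108, 108, 109, 109, 108, 108, 106, 99, 85, 80, 80, 78, 78, 73, 64, 48, 44, 44, 48, 53, 60, 70, 77, 86, 96, 104, 110, 115, 112, 108, 99, 82, 53, 37, 39, 38, 38, 39, 42, 44, 47, 49, 50, 50, 53, 54, 54, 55, 56, 57, 56, 57, 57, 58, 56, 57, 56, 57, 56]
[[320.1852895  265.27318808]]
[[320.13079146 262.09740249]]
[[320.02089147 240.83679991]]
[[320.44976756 309.86806365]]
```

Request:
{"method": "drive_tool", "body": {
  "increments": [
    [0.004,0.002,0,0,0,0],
    [0.009,0.002,0,0,0,0],
    [0.009,0.002,0,0,0,0],
    [0.009,0.002,0,0,0,0],
    [0.009,0.002,0,0,0,0]
  ]
}}

```text
time: 8.15
ee_pos: [0.5212, -0.1987, 0.1391]
eef_rot: [0.459, 0.889, 0.0, 0.0]
ft_force: [3.2, 0.8, 2.5]
width: 0.0456
grip_force: 11.8
```

```bash
python3 -c "
from h import *
own()"
```

```text
own tcp [-0.1256 -0.0015  0.1391] f [1.2 3.1 2.5] w 0.0456 11.8 t 8.2
```

Request:
{"method": "drive_tool", "body": {
  "increments": [
    [0,0,0.004,0,0,0],
    [0,0,0.008,0,0,0],
    [0,0,0.012,0,0,0],
    [0,0,0.016,0,0,0],
    [0,0,0.016,0,0,0]
  ]
}}

```text
time: 8.57
ee_pos: [0.521, -0.1984, 0.1337]
eef_rot: [0.458, 0.889, 0.0, -0.0]
ft_force: [3.3, 2.1, 0.5]
width: 0.0457
grip_force: 11.9
```

```bash
python3 -c "
from h import *
own()
w=camera('wrist');
for c in (305,319):print(c,w[225:300,c].mean(1).round().astype(int).tolist())
for P in ([-.123,0,.1545],[-.1275,0,.1515],[-.132,0,.1515],[-.1,0,.168]):print(proj('wrist',W(P0,P)))"
```

```text
own tcp [-0.126  -0.0015  0.1337] f [0.2 3.9 0.5] w 0.0457 11.9 t 8.6
305 [99, 98, 98, 97, 98, 90, 70, 68, 75, 81, 82, 81, 81, 81, 80, 77, 73, 70, 71, 72, 74, 79, 93, 109, 115, 111, 106, 106, 108, 108, 108, 108, 108, 109, 107, 104, 94, 81, 77, 87, 96, 102, 110, 115, 112, 107, 100, 84, 59, 52, 58, 68, 64, 47, 41, 44, 46, 48, 49, 52, 53, 54, 53, 54, 56, 56, 58, 57, 57, 58, 59, 56, 57, 57, 57]
319 [100, 100, 99, 99, 99, 89, 66, 65, 76, 79, 79, 79, 80, 80, 78, 74, 72, 70, 71, 72, 75, 80, 95, 110, 116, 111, 101, 98, 105, 107, 109, 107, 107, 107, 107, 102, 90, 80, 80, 88, 97, 103, 110, 115, 113, 107, 100, 90, 80, 77, 77, 76, 66, 48, 42, 45, 46, 49, 49, 51, 53, 53, 55, 55, 56, 56, 57, 57, 57, 57, 57, 57, 56, 57, 55]
[[320.11397469 271.44864166]]
[[320.06429602 261.04507767]]
[[320.02638908 253.51655964]]
[[320.37196682 325.21643704]]
```

The bar (row 268.5) now lies between the lip (rows 251 to 260) and the back plate (about row 275), with little force. I'll lower it to the seat.

Request:
{"method": "drive_tool", "body": {
  "increments": [
    [0,-0.003,0.006,0,0,0],
    [0,-0.003,0.012,0,0,0],
    [0,-0.003,0.018,0,0,0],
    [0,-0.003,0.024,0,0,0],
    [0,-0.003,0.028,0,0,0]
  ]
}}

```text
time: 9.03
ee_pos: [0.521, -0.1988, 0.1258]
eef_rot: [0.458, 0.889, 0.0, 0.001]
ft_force: [5.8, 3.0, 2.2]
width: 0.0458
grip_force: 11.8
```

Request:
{"method": "drive_tool", "body": {
  "increments": [
    [0,0,0,0,0,0],
    [0,0,0,0,0,0],
    [0.007,0,0,0,0,0],
    [0.014,0,0,0,0,0],
    [0.014,0,0,0,0,0]
  ]
}}

```text
time: 9.45
ee_pos: [0.5187, -0.1954, 0.126]
eef_rot: [0.458, 0.889, 0.0, 0.001]
ft_force: [5.4, 3.0, 1.4]
width: 0.045
grip_force: 11.9
```

```bash
python3 -c "
from h import *
own()"
```

```text
own tcp [-0.1298 -0.0016  0.126 ] f [0.7 6.1 1.4] w 0.045 11.9 t 9.4
```

Request:
{"method": "drive_tool", "body": {
  "increments": [
    [0.007,0,0,0,0,0],
    [0.014,0,0,0,0,0],
    [0.014,0,0,0,0,0],
    [0.014,0,0,0,0,0],
    [0.014,0,0,0,0,0]
  ]
}}

```text
time: 9.87
ee_pos: [0.5173, -0.1939, 0.1264]
eef_rot: [0.459, 0.888, 0.0, 0.003]
ft_force: [12.3, -4.2, -2.3]
width: 0.0453
grip_force: 12.0
```

```bash
python3 -c "
from h import *
import cv2
own()
w=camera('wrist');sd=camera('side')
f=lambda i,z:cv2.resize(i,z,interpolation=cv2.INTER_CUBIC)
cv2.imwrite('pics/c7.png',np.vstack([f(w[200:285,240:400],(800,425)),f(sd[155:185,320:400],(400,150)).repeat(2,1)]) if 0 else np.hstack([f(w[200:285,260:380],(600,425)),cv2.convertScaleAbs(f(sd[150:210,335:363],(198,425)),alpha=1.3)]))
"
```

```text
own tcp [-0.1318 -0.0018  0.1264] f [10.6  7.6 -2.3] w 0.0453 12.0 t 9.9
```

View pics/c7.png

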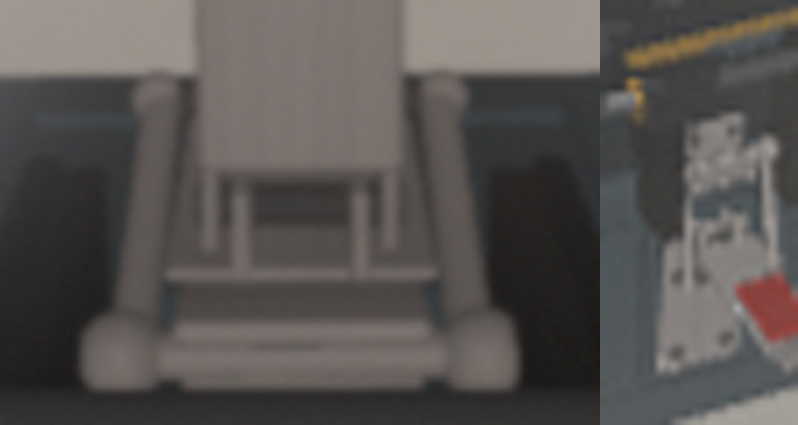

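The bar sits behind the keeper's lip: heads at (115,352) and (485,352), lip edge just above, and a 10 N stop when pulled outward. The side view shows the loop over the keeper and the lever lowered. I'll release and retreat upward.

Request:
{"method": "drive_tool", "body": {
  "increments": [
    [-0.015,0,0,0,0,0],
    [-0.015,0,0,0,0,0],
    [-0.015,0,0,0,0,0],
    [-0.015,0,0,0,0,0],
    [-0.015,0,0,0,0,0]
  ],
  "claw": 0
}}

```text
time: 10.38
ee_pos: [0.5174, -0.1962, 0.1254]
eef_rot: [0.459, 0.889, -0.0, -0.001]
ft_force: [0.3, 0.8, -0.9]
width: 0.0708
grip_force: 0.0
```

Request:
{"method": "drive_tool", "body": {
  "increments": [
    [0,0,0,0,0,0],
    [0,0,0,0,0,0],
    [0,0,0,0,0,0],
    [0,0,0,0,0,0],
    [0,0,-0.02,0,0,0]
  ]
}}

```text
time: 10.8
ee_pos: [0.5174, -0.1959, 0.131]
eef_rot: [0.459, 0.889, -0.0, -0.001]
ft_force: [-0.1, -1.3, 0.3]
width: 0.0865
grip_force: 0.0
```

Request:
{"method": "drive_tool", "body": {
  "increments": [
    [0,0,-0.08,0,0,0],
    [0,0,-0.17,0,0,0],
    [0,0,-0.27,0,0,0],
    [0.1,0,-0.32,0,0,0],
    [0.2,0,-0.32,0,0,0]
  ]
}}

```text
time: 11.22
ee_pos: [0.4847, -0.148, 0.2319]
eef_rot: [0.46, 0.888, 0.001, 0.003]
ft_force: [0.6, 1.4, 0.1]
width: 0.0869
grip_force: 0.0
```

Request:
{"method": "drive_tool", "body": {
  "increments": [
    [0.01,0,0,0,-0.15,0],
    [0.02,0,0,0,-0.3,0],
    [0.03,0,0,0,-0.45,0],
    [0.04,0,0,0,-0.6,0],
    [0.05,0,0,0,-0.75,0]
  ],
  "claw": 1
}}

```text
time: 11.63
ee_pos: [0.4753, -0.1343, 0.2297]
eef_rot: [0.438, 0.85, -0.133, 0.262]
ft_force: [-0.7, -0.7, -0.3]
width: 0.0615
grip_force: 0.0
```

Request:
{"method": "drive_tool", "body": {
  "increments": [
    [0,0,0,0,-0.15,0],
    [0,0,0,0,-0.3,0],
    [0,0,0,0,-0.36,0],
    [0,0,0,0,-0.36,0],
    [0,0,0,0,-0.36,0]
  ]
}}

```text
time: 12.05
ee_pos: [0.4745, -0.1348, 0.2279]
eef_rot: [0.416, 0.806, -0.194, 0.375]
ft_force: [0.2, 0.1, 0.4]
width: 0.0284
grip_force: 0.0
```

```bash
python3 -c "
from h import *
import cv2
own();s=read_state();print(np.round(s['joint_positions'],2));print(R.from_euler('z',-P0[2]).as_matrix()@R.from_quat(s['eef_rot']).as_matrix().round(3))
w=camera('wrist');cv2.imwrite('pics/w8.png',w)
h=cv2.cvtColor(w,cv2.COLOR_BGR2HSV);m=((h[...,0]<10)|(h[...,0]>170))&(h[...,1]>110);m[:, :250]=0;m[:,390:]=0
ys,xs=np.where(m);print(len(ys),ys.min(),ys.max(),xs.min(),xs.max(),ys.mean(),xs.mean())
for a in(.6,.8,.9,1,1.1,1.2,1.4):print(a,proj('wrist',W(P0,[levpt(a,.031,.013),levpt(a,.061,.013)])).round(0).tolist())
sd=camera('side');cv2.imwrite('pics/s8.png',sd)
h=cv2.cvtColor(sd,cv2.COLOR_BGR2HSV);m=((h[...,0]<10)|(h[...,0]>170))&(h[...,1]>110);m[:160]=0;m[230:]=0;m[:,:320]=0;m[:,400:]=0
ys,xs=np.where(m);print(len(ys),ys.mean(),xs.mean())
for a in(.6,.8,.9,1,1.1,1.2,1.4):print(a,proj('side',W(P0,[levpt(a,.046,.013)])).round(1).tolist())
"
```

```text
own tcp [-0.2048 -0.002   0.2279] f [0.  0.2 0.4] w 0.0284 0.0 t 12.1
[ 0.09 -0.21 -0.44  2.29  0.92  1.   -0.24]
[[-6.44585903e-01  5.39166963e-03  7.64433454e-01]
 [ 3.16445148e-03  1.00029792e+00 -4.41525724e-03]
 [-7.65000000e-01 -1.00000000e-03 -6.44000000e-01]]
669 102 264 261 332 124.09715994020927 316.6203288490284
0.6 [[320.0, 113.0], [320.0, 79.0]]
0.8 [[320.0, 116.0], [320.0, 81.0]]
0.9 [[320.0, 118.0], [320.0, 83.0]]
1 [[320.0, 121.0], [320.0, 86.0]]
1.1 [[320.0, 124.0], [320.0, 90.0]]
1.2 [[320.0, 127.0], [320.0, 95.0]]
1.4 [[320.0, 134.0], [320.0, 107.0]]
58 193.01724137931035 359.37931034482756
0.6 [[356.4, 199.6]]
0.8 [[357.5, 198.4]]
0.9 [[357.9, 197.6]]
1 [[358.3, 196.6]]
1.1 [[358.6, 195.5]]
1.2 [[358.8, 194.3]]
1.4 [[359.0, 191.4]]
```

The side picture's red centroid puts the lever at about 1.3 rad, with the loop hooked. Next I'll compute the push path along the lever's arc in tool axes.

```bash
cat > path.py <<'E'
from h import *
import sys
s=read_state();Q=R.from_quat(s["eef_rot"]).as_matrix();own()
def tgt(a,extra=0):
    d=abs(np.arctan2(np.cos(a),np.sin(a))-np.radians(50))
    return W(P0,levpt(a,.047,.012+.0095*np.sin(d)+extra))[0]
cur=np.array(s["ee_pos"])
for call in [[(1.4,.05),(1.4,.05),(1.4,.02),(1.4,.01),(1.4,.01)],[(1.3,0),(1.2,0),(1.1,0),(1.0,0),(.9,0)],[(.82,0),(.74,0),(.66,0),(.58,0),(.5,0)],[(.42,0),(.34,0),(.26,0),(.18,0),(.1,0)],[(.05,-.001),(0,-.001),(0,-.003),(0,-.004),(0,-.004)]]:
    print([np.round(Q.T@(tgt(*w)-cur)/.3,3).tolist() for w in call]);cur=tgt(*call[-1])
E
python3 path.py
```

```text
own tcp [-0.204  -0.002   0.2286] f [ 0.  -0.3 -0.5] w 0.0205 0.0 t 12.2
[[0.109, 0.007, 0.188], [0.109, 0.007, 0.188], [0.173, 0.007, 0.265], [0.195, 0.007, 0.29], [0.195, 0.007, 0.29]]
[[0.037, -0.0, 0.036], [0.052, -0.0, 0.049], [0.064, -0.0, 0.063], [0.076, -0.0, 0.079], [0.085, -0.0, 0.096]]
[[0.006, 0.0, 0.014], [0.011, 0.0, 0.029], [0.014, 0.0, 0.042], [0.016, 0.0, 0.052], [0.018, 0.0, 0.062]]
[[0.001, 0.0, 0.011], [0.002, 0.0, 0.022], [0.002, 0.0, 0.033], [0.001, 0.0, 0.044], [-0.001, 0.0, 0.055]]
[[-0.003, 0.0, 0.01], [-0.005, 0.0, 0.017], [-0.01, 0.0, 0.022], [-0.012, 0.0, 0.024], [-0.012, 0.0, 0.024]]
```

Request:
{"method": "drive_tool", "body": {
  "increments": [
    [0.05,0.007,0.09,0,0,0],
    [0.11,0.007,0.19,0,0,0],
    [0.17,0.007,0.26,0,0,0],
    [0.19,0.007,0.29,0,0,0],
    [0.19,0.007,0.29,0,0,0]
  ],
  "force": 30
}}

```text
time: 12.57
ee_pos: [0.4927, -0.1597, 0.1258]
eef_rot: [0.417, 0.806, -0.195, 0.373]
ft_force: [-0.7, -0.7, -0.1]
width: 0.0007
grip_force: 0.0
```

Request:
{"method": "drive_tool", "body": {
  "increments": [
    [0.037,0,0.036,0,0,0],
    [0.052,0,0.05,0,0,0],
    [0.064,0,0.063,0,0,0],
    [0.076,0,0.08,0,0,0],
    [0.085,0,0.096,0,0,0]
  ]
}}

```text
time: 12.98
ee_pos: [0.4978, -0.163, 0.091]
eef_rot: [0.416, 0.805, -0.194, 0.376]
ft_force: [-0.6, 0.3, 5.2]
width: 0.0007
grip_force: 2.0
```

```bash
cat > red.py <<'E'
from h import *
import cv2
own();s=read_state();print(np.round(s['joint_positions'],2))
sd=camera('side');cv2.imwrite('pics/s%d.png'%int(s['time']*10),sd)
h=cv2.cvtColor(sd,cv2.COLOR_BGR2HSV);m=((h[...,0]<10)|(h[...,0]>170))&(h[...,1]>90);m[:160]=0;m[230:]=0;m[:,:320]=0;m[:,400:]=0
ys,xs=np.where(m);print(len(ys),ys.mean(),xs.mean())
for a in(-.02,0,.2,.4,.6,.8,1):print(a,proj('side',W(P0,[levpt(a,.046,.013)])).round(1).tolist())
E
python3 red.py
```

```text
own tcp [-0.1683  0.0004  0.091 ] f [-0.6 -0.3  5.2] w 0.0007 2.0 t 13.0
[ 0.13  0.12 -0.43  2.37  1.33  0.9  -0.7 ]
8 202.875 357.125
-0.02 [[351.8, 199.0]]
0 [[352.0, 199.1]]
0.2 [[353.6, 200.0]]
0.4 [[355.0, 200.1]]
0.6 [[356.4, 199.6]]
0.8 [[357.5, 198.4]]
1 [[358.3, 196.6]]
```

Request:
{"method": "drive_tool", "body": {
  "increments": [
    [0.006,0,0.014,0,0,0],
    [0.011,0,0.029,0,0,0],
    [0.014,0,0.042,0,0,0],
    [0.016,0,0.052,0,0,0],
    [0.018,0,0.062,0,0,0]
  ]
}}

```text
time: 13.45
ee_pos: [0.5038, -0.1714, 0.0745]
eef_rot: [0.416, 0.805, -0.193, 0.376]
ft_force: [-2.0, 1.7, 4.2]
width: 0.0001
grip_force: 2.2
```

```bash
python3 red.py
```

```text
own tcp [-0.158   0.0004  0.0745] f [-2.6 -0.6  4.2] w 0.0001 2.2 t 13.4
[ 0.14  0.17 -0.41  2.36  1.4   0.89 -0.75]
7 202.71428571428572 354.14285714285717
-0.02 [[351.8, 199.0]]
0 [[352.0, 199.1]]
0.2 [[353.6, 200.0]]
0.4 [[355.0, 200.1]]
0.6 [[356.4, 199.6]]
0.8 [[357.5, 198.4]]
1 [[358.3, 196.6]]
```

Request:
{"method": "drive_tool", "body": {
  "increments": [
    [0.001,0,0.011,0,0,0],
    [0.002,0,0.022,0,0,0],
    [0.002,0,0.033,0,0,0],
    [0.001,0,0.044,0,0,0],
    [-0.001,0,0.055,0,0,0]
  ]
}}

```text
time: 13.92
ee_pos: [0.5104, -0.1824, 0.063]
eef_rot: [0.416, 0.806, -0.194, 0.375]
ft_force: [-0.3, -0.2, 0.2]
width: 0.0004
grip_force: 0.0
```

Request:
{"method": "drive_tool", "body": {
  "increments": [
    [-0.003,0,0.01,0,0,0],
    [-0.005,0,0.017,0,0,0],
    [-0.01,0,0.022,0,0,0],
    [-0.01,0,0.022,0,0,0],
    [-0.01,0,0.022,0,0,0]
  ]
}}

```text
time: 14.33
ee_pos: [0.5134, -0.1857, 0.0607]
eef_rot: [0.415, 0.807, -0.193, 0.374]
ft_force: [-23.2, 19.4, 17.4]
width: 0.0004
grip_force: 14.5
```

```bash
python3 red.py
```

```text
own tcp [-0.1407 -0.0002  0.0607] f [-29.3  -7.5  17.4] w 0.0004 14.5 t 14.3
[ 0.16  0.22 -0.39  2.35  1.47  0.86 -0.78]
5 198.4 349.4
-0.02 [[351.8, 199.0]]
0 [[352.0, 199.1]]
0.2 [[353.6, 200.0]]
0.4 [[355.0, 200.1]]
0.6 [[356.4, 199.6]]
0.8 [[357.5, 198.4]]
1 [[358.3, 196.6]]
```

It snapped: the force dropped to zero, then met a hard stop. I'll back off along the tool axis and check.

Request:
{"method": "drive_tool", "body": {
  "increments": [
    [0,0,-0.05,0,0,0],
    [0,0,-0.13,0,0,0],
    [0,0,-0.22,0,0,0],
    [-0.06,0,-0.3,0,0,0],
    [-0.16,0,-0.36,0,0,0]
  ]
}}

```text
time: 14.8
ee_pos: [0.4833, -0.1434, 0.1671]
eef_rot: [0.414, 0.807, -0.193, 0.374]
ft_force: [1.7, -0.5, -0.4]
width: 0.0004
grip_force: 0.0
```

Request:
{"method": "drive_tool", "body": {
  "increments": [
    [-0.1,0,-0.02,0,0,0],
    [-0.2,0,-0.04,0,0,0],
    [-0.2,0,-0.04,0,0.15,0],
    [-0.2,0,-0.04,0,0.3,0],
    [-0.2,0,-0.04,0,0.45,0]
  ]
}}

```text
time: 15.22
ee_pos: [0.502, -0.1688, 0.2226]
eef_rot: [0.442, 0.858, -0.119, 0.234]
ft_force: [0.4, -0.4, -0.1]
width: 0.0007
grip_force: 0.0
```

```bash
python3 red.py; python3 - <<'E'
from h import *
import cv2
f=lambda i,z:cv2.convertScaleAbs(cv2.resize(i,z,interpolation=cv2.INTER_CUBIC),alpha=1.4)
sd=camera("side");w=camera("wrist");sc=camera("scene")
cv2.imwrite("pics/fin.png",np.vstack([np.hstack([f(sd[130:230,280:400],(360,300)),f(w,(440,300))]),np.hstack([f(sc[170:310,180:450],(440,300)),f(sd[220:320,260:400],(360,300))])]))
E
```

```text
own tcp [-0.1611  0.0004  0.2226] f [ 0.6  0.  -0.1] w 0.0007 0.0 t 15.2
[ 0.2  -0.13 -0.23  2.06  0.51  0.95  0.34]
54 198.5185185185185 351.55555555555554
-0.02 [[351.8, 199.0]]
0 [[352.0, 199.1]]
0.2 [[353.6, 200.0]]
0.4 [[355.0, 200.1]]
0.6 [[356.4, 199.6]]
0.8 [[357.5, 198.4]]
1 [[358.3, 196.6]]
```

View pics/fin.png

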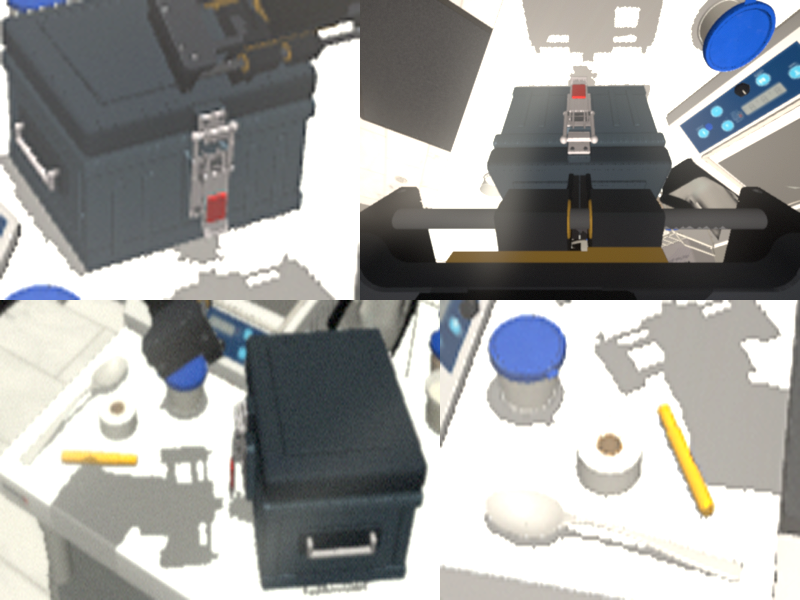

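The lid is shut, the loop is on the keeper at (215,130) in the side crop, and the lever hangs flat with its grip at (215,208). The bystanders look unmoved and nothing touches the robot, so I'm handing in.

```bash
python3 -c "
from bench import *
print(close_job())"
```

```text
the job is handed in; nothing more can be done
None
```

The carrier's lid is shut, the wire loop is hooked on the keeper, and the lever is snapped down flat against the box. The things around it look unmoved, and I handed the job in at about 15 s.

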